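# Put the long remote back in its charging dock

### The job

Put the long remote control into the recess of the sloped charging dock, face up and with its round-pad end at the upper end of the slope, and press both its ends gently past the sprung catches until it lies fully home, flush with the dock's face along its whole length. Then let go, and leave the short remote, the mug and the spectacle case where they are.

Things in the scene. Friction and masses are not known exactly. Their poses are not given: they have to be found in the camera images.
- long_remote: Black remote control, 160 long x 48 wide x 24 mm thick, about 0.16 kg, lying face up. Origin: centre of its underside; x along its length towards the head end (the end with the round grey pad), z out of its face. Its long sides are straight; the lower 12 mm of both ends taper in by 5 mm, so its underside is 150 mm long. Buttons stand up about 1 mm.
- long_head (a point): Point on the underside of the long remote, 70 mm from its origin towards the head end (the round-pad end).
- long_tail (a point): Point on the underside of the long remote, 70 mm from its origin towards the other end.
- short_remote: Smaller black remote control, 120 x 40 x 18 mm, lying face up. Origin: centre of its underside, x towards its round pad. Bystander: not to be moved.
- recess: The empty recess in the sloped top face of the grey charging dock. Origin: centre of the recess floor; x runs along the recess up the slope, z straight out of it (25 deg from vertical), y across. 164 x 52 mm, 24 mm deep, 2 mm chamfer round the mouth: the long remote fits with 2 mm play on each side and then lies flush. The dock's face, at z = 24 mm, is 200 x 92 mm.
- catch_upper (a point): Tip of the sprung round steel catch in the middle of the recess's upper end wall; it stands 4 mm out of the wall, 15 mm above the floor. There is one like it in each end wall. A remote just laid in hangs on the two, 7 to 11 mm proud. Each takes about 6 to 13 N, pressed near that end, to pass; then the remote goes down to the solid floor and friction holds it.
- catch_lower (a point): Tip of the same catch in the lower end wall. Pressing with about 20 N at the tool is plenty and safe; more than 100 N between the remote and the dock counts as rough.
- dock: The whole charging dock (fixed): base 190 x 98 mm, its top about 122 mm high at the upper end, 38 mm at the lower. Origin: centre of its base on the table, 58 mm under the recess floor's centre; x is level and points to the upper end. A tall blue desk lamp stands beyond it at the far left, about 100 mm or more clear of it.
- mug: White mug, 80 mm across, 90 mm tall, on a cork coaster at the far side. Origin: centre of its underside. Bystander.
- case: Grey spectacle case, 155 x 60 x 40 mm. Origin: centre of its underside. Bystander.
Not all that is in view belongs to the job. What is shaped like the long_remote but red or yellow is not meant.

How it is judged:
At the end, for the whole second after the job is handed in: The long remote lies at rest in the recess, face up, round-pad end at the top of the slope, its underside within 2 mm of the recess floor at both ends (flush), sideways within 4 mm and lengthwise within 6 mm of the middle, released (x of long_head in the frame of recess above 0.064 m and x of long_tail in the frame of recess below -0.064 m and y of long_head in the frame of recess between -0.004 and 0.004 m and y of long_tail in the frame of recess between -0.004 and 0.004 m and z of each of long_head, long_tail in the frame of recess below 0.002 m and angle between the z axis of long_remote and the z axis of recess, either way round below 0.06 rad and angle between long_remote's own z axis and vertical below 0.7 rad and linear speed of long_remote below 0.01 m/s and angular speed of long_remote below 0.1 rad/s); the robot touches nothing.
It fails at once if the short remote was shifted by more than 20 mm (distance of short_remote from where it was at the start of the episode above 0.02 m).
It fails at once if the mug was shifted by more than 20 mm (distance of mug from where it was at the start of the episode above 0.02 m).
It fails at once if the spectacle case was shifted by more than 20 mm (distance of case from where it was at the start of the episode above 0.02 m).
It fails at once if the remote was pressed or knocked on the dock with more than 100 N (contact force between long_remote and dock above 100 N).
It also fails if it takes over 48 s, if anything falls off the work surface, if the arm or the gripper's body presses on something with over 40 N, if the wrist force passes 120 N, or if a joint passes its speed limit or range.

### The arm

A 7-joint arm with a two-finger parallel gripper is mounted at the origin on the work surface. World frame = base frame: x ahead of the robot, y to its left, z up, the work surface at z = 0. Lengths are in m, angles in rad, forces in N, time in s.
With the tool pointing down it reaches from about 0.425 to 0.975 m from the base axis. Payload 16.7 kg.
Tool frame: the origin (TCP) lies on the centre line of the jaws, within the pads' length; the fingertips stand 14 mm ahead of it and the grasp point (between the pads) lies 5 mm behind it; z points along the fingers, y is the line along which they close (so a half turn about z gives the same grasp; the last joint's range is limited). The gripper opens to 85 mm and grips with 20 to 120 N. Pads are 22 mm wide; open, the fingers measure 114 mm over their backs; the gripper's body (76 mm by 85 mm) begins 54 mm behind the grasp point. The pads swing forward as they close: fully open they stand 13 mm farther back than shut.
Start: joints at [-1.377, 0.426, 0.074, 1.606, -0.034, 1.111, -0.067], TCP at [0.227, 0.636, 0.245] pointing down, gripper open.
Joint ranges: [-2.85, 2.85], [-0.5, 2.14], [-1.23, 1.37], [0.21, 2.46], [-1.02, 4.16], [0.16, 2.05], [-2.73, 2.73]. Speed limits (rad/s): [1.89, 1.89, 2.39, 2.39, 3.01, 3.01, 3.01].

### API

Orientations are given as a rotation vector (axis times angle).
In Python, from rig import state, snapshot, finish_job, outline_of gives the robot as it stands. The module is installed in compiled form; this text tells all that it offers.
- The arm moves only by the shell command python3 -m creep 'ROWS' [FORCE]. ROWS is JSON, a list of rows, each an object of numbers: "tx", "ty", "tz": the shift along the world's x, y, z normalised to -1 to 1, where 1 is 0.05 m; "rx", "ry", "rz": the turn, a rotation vector about the world's x, y, z normalised to -1 to 1, where 1 is 0.15 rad; "gripper": the finger opening in mm, from 0 to 85.4. A call has exactly 8 rows; each row shifts and turns the commanded pose from where the row before left it; what a row does not reach is not made up. A row lasts 1/10 s, in which the tool goes at most 50 mm and 8.59 degrees, less where a joint would pass 70% of its speed; a pose out of reach is approached as far as the arm can. A call with a number of a shift or a turn outside -1 to 1 is refused whole. A call with a gripper value outside its range is refused whole. The fingers move at their own pace and stop on an object; FORCE is the grip in N (left out, the last holds). Time passes only in rows, so rows that do not move let the fingers close, or fill a call up. It gives the time, the measured TCP pose, the force, the opening and the grip force at its end, in the units of the state.
- state(): the state, without advancing time (a new reading comes with each control period).
- snapshot(name): name is "side" or "top"; returns a dict with "img" (420x560x3 uint8, blue, green, red), "K" (3x3 intrinsics, pixels), "dist" ([k1, k2, p1, p2, k3] as OpenCV has them; the pictures are not rectified), "R" (3x3) and "t" (3): a world point X has camera coordinates R X + t. Camera axes: x right, y down, z forward; pixel columns grow to the right and rows downward; lengths in m; the calibration is good to about 2 mm. A picture is of the moment at which its call begins. There is no depth.
- finish_job(): hands the job in; it is judged then, once.
Trained networks look in a picture, given as the dict that the camera call returned (one of the last four; its "shot" number tells which), for a name from the list of things; names that differ only in an ending like _2 or _b are one class to them, and where a whole thing is asked for, a point or a joint stands for the part that bears it (a point fixed in the world has none). Each returns a list of dicts, best first, with "confidence" (0 to 1); they miss things now and then, are a little off and sometimes report something else, mostly with a low value. They report only what shows in the picture. A call takes as long as a camera call. They do not tell look-alikes from the thing itself.
- outline_of(target, picture): "pixels" (420x560 bool, what is visible of it) and "extent" ([left, top, right, bottom] in pixels, round what is visible of it).
The state is a dict: "time_s": time; "joint_pos": joint angles; "joint_vel": joint speeds; "tau": joint torques, N m; "ee_pos": TCP position; "eef_rot": TCP orientation; "ft_force": force on the tool from outside, world axes, zero at the start; "torque": the same for the moment, N m; "grip_width": finger opening in m; "gripper_force": force on a finger pad.
Only numpy, scipy, OpenCV 4.12 (cv2) and the standard library are available. Lean on these libraries where they do the work, as an engineer would, in place of code of your own. Each camera call takes 0.05 s, during which the arm holds its last target. There are 200 camera calls.

## Working session

There is one attempt and no reset: what is moved stays moved. The work goes in short steps, Python scripts to look and compute and a shell command to move; the robot and the scene stay as the last step left them, time stands still between calls to the robot, and variables do not carry over. Pictures are saved under pics/ and viewed, at most 10 in all, crops included, and the job is handed in when it is done.

```bash
mkdir -p pics; python3 - <<'E'
from rig import *
import cv2, numpy as np, pickle
s=state(); print(s['time_s'],s['ee_pos'],s['eef_rot'],s['ft_force'],s['grip_width'])
for n in ('side','top'):
    p=snapshot(n); cv2.imwrite(f'pics/{n}0.png',p['img'])
    print(n,p['K'],p['dist'],p['R'],p['t'])
    d={}
    for th in ('long_remote','short_remote','dock','recess','mug','case'):
        r=outline_of(th,p); d[th]=r
        for q in r: print(th,round(q['confidence'],2),q['extent'],q['pixels'].sum())
    pickle.dump((p,d),open(n+'0.pkl','wb'))
E
```

```text
0.0 [0.22677878 0.63533642 0.24459635] [-5.35835405e-01 -3.09544463e+00  2.08505955e-03] [ 0.33669927 -0.69357072 -0.53878639] 0.08578890142575878
side [[538.84145121   0.         281.61316509]
 [  0.         538.84145121 208.12042567]
 [  0.           0.           1.        ]] [-0.14235686  0.          0.          0.          0.        ] [[ 0.95758936 -0.28812994  0.00193951]
 [-0.21050299 -0.70416367 -0.67811652]
 [ 0.19675141  0.64894889 -0.73495185]] [-0.52371294  0.21677027  1.33972939]
long_remote 0.73 [255.2, 266.4, 321.8, 298.4] 1392
long_remote 0.64 [182.1, 284.1, 244.9, 322.2] 1266
long_remote 0.56 [370.0, 265.0, 401.7, 322.6] 1144
short_remote 0.8 [291.7, 319.4, 348.4, 354.3] 906
dock 0.71 [232.3, 142.4, 300.7, 214.5] 2939
recess 0.95 [229.9, 143.2, 303.7, 212.5] 2479
mug 0.89 [357.0, 204.7, 390.2, 249.3] 1186
case 0.72 [162.0, 132.8, 214.3, 154.7] 905
top [[503.43785197   0.         278.87911179]
 [  0.         503.43785197 210.953998  ]
 [  0.           0.           1.        ]] [-0.1619646  0.         0.         0.         0.       ] [[-0.01178815 -0.99986029  0.01185057]
 [-0.99186823  0.01019034 -0.12686047]
 [ 0.12672198 -0.01324965 -0.99184978]] [0.06944406 0.56834286 1.5060262 ]
long_remote 0.96 [347.8, 147.1, 397.9, 170.0] 787
long_remote 0.94 [321.1, 264.1, 363.3, 313.3] 894
long_remote 0.6 [327.7, 196.7, 353.5, 252.2] 820
short_remote 0.95 [381.8, 198.4, 398.2, 238.3] 491
short_remote 0.43 [291.5, 123.9, 326.1, 155.1] 763
dock 0.61 [194.9, 184.6, 264.3, 239.8] 2013
recess 0.93 [194.8, 185.8, 264.2, 241.4] 2059
mug 0.63 [292.0, 121.3, 326.0, 157.9] 768
case 0.56 [129.4, 250.3, 158.8, 295.8] 975
```

View pics/top0.png

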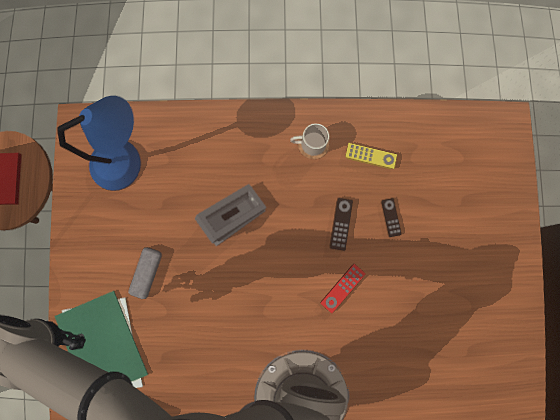

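View pics/side0.png

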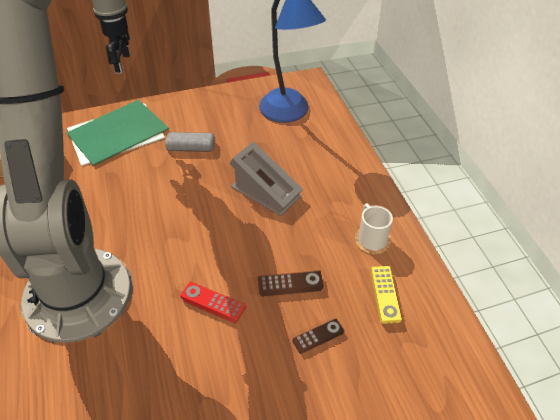

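The candidates for the long remote, by top-view pixel, are:
- black, (342,223)
- short black, (391,218), a smaller remote
- red, (343,289)
- yellow, (372,156)

I choose the black one at (342,223), which is side-view pixel (290,283). Its pad is at (344,206) in the top view. Next I'll fit silhouettes and check the choice in a crop.

```bash
cat > h.py <<'E'
import numpy as np, cv2
from scipy.optimize import minimize
def proj(p,X):
    return cv2.projectPoints(np.asarray(X,float),cv2.Rodrigues(p['R'])[0],p['t'],p['K'],p['dist'])[0][:,0]
c,s=np.cos(np.radians(25)),np.sin(np.radians(25))
def rz(a): return np.array([[np.cos(a),-np.sin(a),0],[np.sin(a),np.cos(a),0],[0,0,1]])
def recessR(yaw): return rz(yaw)@np.array([[c,0,-s],[0,1,0],[s,0,c]])
def box(l,w,z): return np.array([[a*l/2,b*w/2,z] for a,b in((1,1),(1,-1),(-1,-1),(-1,1))])
REM=np.vstack([box(.15,.048,0),box(.16,.048,.012),box(.16,.048,.024)])
FACE=box(.2,.092,.024)@recessR(0).T+[0,0,.058]
DOCK=np.vstack([FACE,box(.19,.098,0)])
def world(M,q): return M@rz(q[2]).T+[q[0],q[1],0]
S=4
def sil(p,X):
    m=np.zeros((420*S,560*S),np.uint8); h=cv2.convexHull(((proj(p,X)+.5)*S).astype(np.float32))
    cv2.fillConvexPoly(m,np.round(h).astype(np.int32),1); return cv2.resize(m.astype(np.float32),(560,420),interpolation=cv2.INTER_AREA)
def fit(M,obs,q0):
    f=lambda q:sum(np.abs(sil(p,world(M,q))-m).sum()/m.sum() for p,m in obs)
    q0=np.array(q0,float)
    for _ in range(2):
        r=minimize(f,q0,method='Nelder-Mead',options=dict(initial_simplex=np.vstack([q0]+[q0+d for d in np.diag([.01,.01,.1])]),maxiter=200)); q0=r.x
    return r.x,r.fun
def ray(p,px,z):
    u=cv2.undistortPoints(np.array([[px]],float),p['K'],p['dist'])[0,0]
    d=p['R'].T@np.array([u[0],u[1],1]); o=-p['R'].T@p['t']; return o+d*(z-o[2])/d[2]
E
python3 - <<'E'
from h import *
import pickle
ps,ds=pickle.load(open('side0.pkl','rb')); pt,dt=pickle.load(open('top0.pkl','rb'))
print('black mean', [pt['img'][q['pixels']].mean(0).round() for q in dt['long_remote']],[ps['img'][q['pixels']].mean(0).round() for q in ds['long_remote']])
mt=dt['long_remote'][2]['pixels']; ms=ds['long_remote'][0]['pixels']
a=ray(pt,(344,206),.024); b=ray(pt,(339,243),.024); m=ray(pt,(341.5,224),.024); d=a-b
a2=ray(ps,(313,279),.024); print('pad',a,a2)
for o in ([(pt,mt)],[(ps,ms)],[(pt,mt),(ps,ms)]): qr=fit(REM,o,[m[0],m[1],np.arctan2(d[1],d[0])]); print('rem',qr)
m=ray(pt,(230,214),.08)
for y0 in (-.6,-.6+np.pi):
  for o in ([(pt,dt['dock'][0]['pixels'])],[(ps,ds['dock'][0]['pixels'])],[(pt,dt['dock'][0]['pixels']),(ps,ds['dock'][0]['pixels'])]):
    qd=fit(DOCK,o,[m[0],m[1],y0]); print('dock',qd)
  if y0==-.6: q1=qd
qd=min(q1,qd,key=lambda k:k[1])
ims=[]
for p,ctr in ((ps,(266,178)),(pt,(230,214)),(pt,(341,224)),(ps,(290,283))):
    im=cv2.resize(p['img'],None,fx=6,fy=6,interpolation=cv2.INTER_CUBIC)
    for X in (world(FACE,qd[0]),world(box(.16,.048,.024),qr[0])):
        cv2.polylines(im,[np.round((proj(p,X)+.5)*6).astype(np.int32)],True,(0,255,0),1)
    cv2.circle(im,tuple(np.round((proj(p,world(FACE[:2].mean(0)[None],qd[0]))[0]+.5)*6).astype(int)),5,(0,0,255),-1)
    x,y=ctr[0]*6,ctr[1]*6; ims.append(im[y-240:y+240,x-240:x+240])
cv2.imwrite('pics/c1.png',cv2.resize(np.vstack([np.hstack(ims[:2]),np.hstack(ims[2:])]),(600,600)))
E
```

```text
black mean [array([ 84., 161., 177.]), array([ 62.,  69., 155.]), array([57., 62., 75.])] [array([55., 70., 97.]), array([ 64.,  73., 191.]), array([101., 209., 223.])]
pad [ 0.58400207 -0.13926962  0.024     ] [ 0.58605023 -0.1424548   0.024     ]
rem (array([ 0.53134113, -0.12861194, -0.18435126]), np.float64(0.05198170731707317))
rem (array([ 0.52788014, -0.12886586, -0.1760946 ]), np.float64(0.0593121408045977))
rem (array([ 0.5297301 , -0.12846972, -0.18473936]), np.float64(0.12564458052985703))
dock (array([ 0.57258706,  0.2108474 , -0.98054391]), np.float64(0.11478514654744162))
dock (array([ 0.55942401,  0.2129143 , -0.99037925]), np.float64(0.2918084382443008))
dock (array([ 0.56604633,  0.2101877 , -1.08245245]), np.float64(0.45905882983810403))
dock (array([0.56468294, 0.21458218, 2.19704835]), np.float64(0.11202185792349727))
dock (array([0.55957338, 0.21063626, 2.19313101]), np.float64(0.05767267778155835))
dock (array([0.56101   , 0.21248615, 2.20234836]), np.float64(0.188285944862984))
```

View pics/c1.png

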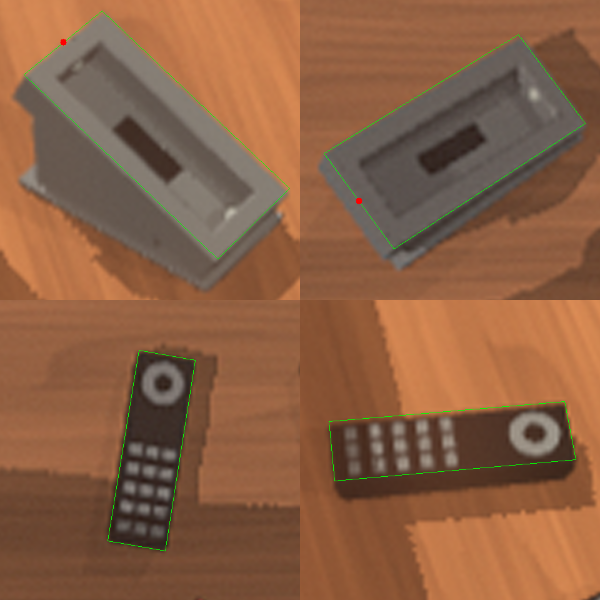

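Crop: the chosen remote is black and full-sized, with its ring pad at far +x (crop (162,383)). The dock fits the outline well, with its upper end at the left/near side (red dot) and yaw about 2.20. To stay within the last joint's range I'll grasp with tool y turned -2.98 rad from the start pose.

```bash
python3 -m creep '[{"tx":0.35,"ty":-0.5,"rz":-0.8,"gripper":85},{"tx":0.35,"ty":-0.5,"rz":-0.8},{"tx":0.35,"ty":-0.5,"rz":-0.8},{"tx":0.35,"ty":-0.5,"rz":-0.8},{"tx":0.35,"ty":-0.5,"rz":-0.8},{"tx":0.35,"ty":-0.5,"rz":-0.8},{"tx":0.35,"ty":-0.5,"rz":-0.8},{"tx":0.35,"ty":-0.5,"rz":-0.8}]' 40
python3 -m creep '[{"tx":0.2,"ty":-0.7,"rz":-0.8},{"tx":0.2,"ty":-0.7,"rz":-0.8},{"tx":0.2,"ty":-0.7,"rz":-0.8},{"tx":0.2,"ty":-0.7,"rz":-0.8},{"tx":0.2,"ty":-0.7,"rz":-0.8},{"tx":0.2,"ty":-0.7,"rz":-0.8},{"tx":0.2,"ty":-0.7,"rz":-0.8},{"tx":0.2,"ty":-0.7,"rz":-0.8}]'
cat >> h.py <<'E'
from scipy.spatial.transform import Rotation as Ro
def togo(pos,Rt):
    """remaining shift (mm) and world rotation vector, with row units"""
    from rig import state
    s=state(); d=np.asarray(pos)-s['ee_pos']; w=(Ro.from_matrix(Rt)*Ro.from_rotvec(s['eef_rot']).inv()).as_rotvec()
    print('t',s['time_s'],'ee',np.round(s['ee_pos'],4),'F',np.round(s['ft_force'],1),'w',round(s['grip_width'],4),'gf',round(s['gripper_force'],1))
    print('joints',np.round(s['joint_pos'],2)); print('shift units',np.round(d/.05,3),'turn units',np.round(w/.15,3))
D=np.diag([1,-1,-1.])
QR=[.5297,-.1285,-.1847]; QD=[.561,.2125,2.20]
def pick(z): return [QR[0],QR[1],z],rz(QR[2])@D
def place(x,z,q=QD): # TCP at (x,0,z) of the recess frame
    R=recessR(q[2]); return R@[x,0,z]+[q[0],q[1],.058],R@D
E
python3 -c "
from h import *
togo(*pick(.12))"
```

```text
t 0.7 ee [0.2269 0.6357 0.2453] F [-0.6  0.7 -0.8] w 0.0854 gf 0.0
joints [-1.38  0.43  0.07  1.61 -0.03  1.11 -0.07]
shift units [  6.056 -15.284  -2.506] turn units [ -0.    -0.   -19.89]validation failed for argument at $[0]...
validation failed for argument at $[0]...
```

Rows seem to need every key.

```bash
python3 -m creep '[{"tx":0.35,"ty":-0.5,"tz":0,"rx":0,"ry":0,"rz":-0.8,"gripper":85},{"tx":0.35,"ty":-0.5,"tz":0,"rx":0,"ry":0,"rz":-0.8,"gripper":85},{"tx":0.35,"ty":-0.5,"tz":0,"rx":0,"ry":0,"rz":-0.8,"gripper":85},{"tx":0.35,"ty":-0.5,"tz":0,"rx":0,"ry":0,"rz":-0.8,"gripper":85},{"tx":0.35,"ty":-0.5,"tz":0,"rx":0,"ry":0,"rz":-0.8,"gripper":85},{"tx":0.35,"ty":-0.5,"tz":0,"rx":0,"ry":0,"rz":-0.8,"gripper":85},{"tx":0.35,"ty":-0.5,"tz":0,"rx":0,"ry":0,"rz":-0.8,"gripper":85},{"tx":0.35,"ty":-0.5,"tz":0,"rx":0,"ry":0,"rz":-0.8,"gripper":85}]' 40
python3 -c "
from h import *
togo(*pick(.12))"
```

```text
time_s: 1.5
ee_pos: [0.3675, 0.4347, 0.2455]
eef_rot: [-1.911, -2.493, -0.001]
ft_force: [0.4, 0.1, 0.8]
grip_width: 0.0853
gripper_force: 0.0
t 1.5 ee [0.3675 0.4347 0.2455] F [0.4 0.1 0.8] w 0.0853 gf 0.0
joints [-1.26  0.26  0.33  1.86 -0.1   1.03 -0.62]
shift units [  3.244 -11.263  -2.51 ] turn units [-2.0000e-03  3.0000e-03 -1.3457e+01]
```

```bash
python3 -m creep '[{"tx":0.2,"ty":-0.7,"tz":0,"rx":0,"ry":0,"rz":-0.84,"gripper":85},{"tx":0.2,"ty":-0.7,"tz":0,"rx":0,"ry":0,"rz":-0.84,"gripper":85},{"tx":0.2,"ty":-0.7,"tz":0,"rx":0,"ry":0,"rz":-0.84,"gripper":85},{"tx":0.2,"ty":-0.7,"tz":0,"rx":0,"ry":0,"rz":-0.84,"gripper":85},{"tx":0.2,"ty":-0.7,"tz":0,"rx":0,"ry":0,"rz":-0.84,"gripper":85},{"tx":0.2,"ty":-0.7,"tz":0,"rx":0,"ry":0,"rz":-0.84,"gripper":85},{"tx":0.2,"ty":-0.7,"tz":0,"rx":0,"ry":0,"rz":-0.84,"gripper":85},{"tx":0.2,"ty":-0.7,"tz":0,"rx":0,"ry":0,"rz":-0.84,"gripper":85}]'
python3 -m creep '[{"tx":0.2,"ty":-0.7,"tz":0,"rx":0,"ry":0,"rz":-0.84,"gripper":85},{"tx":0.2,"ty":-0.7,"tz":0,"rx":0,"ry":0,"rz":-0.84,"gripper":85},{"tx":0.2,"ty":-0.7,"tz":-0.3,"rx":0,"ry":0,"rz":-0.84,"gripper":85},{"tx":0.2,"ty":-0.7,"tz":-0.4,"rx":0,"ry":0,"rz":-0.84,"gripper":85},{"tx":0.2,"ty":-0.7,"tz":-0.4,"rx":0,"ry":0,"rz":-0.84,"gripper":85},{"tx":0.2,"ty":-0.7,"tz":-0.4,"rx":0,"ry":0,"rz":-0.84,"gripper":85},{"tx":0.2,"ty":-0.7,"tz":-0.4,"rx":0,"ry":0,"rz":-0.84,"gripper":85},{"tx":0.2,"ty":-0.7,"tz":-0.4,"rx":0,"ry":0,"rz":-0.84,"gripper":85}]'
python3 -c "
from h import *
togo(*pick(.025))"
```

```text
time_s: 2.3
ee_pos: [0.4471, 0.1543, 0.2456]
eef_rot: [-2.877, -1.26, -0.001]
ft_force: [0.4, -0.2, 0.8]
grip_width: 0.0851
gripper_force: 0.0
time_s: 3.1
ee_pos: [0.5273, -0.1256, 0.1295]
eef_rot: [-3.129, 0.285, -0.001]
ft_force: [1.3, 1.3, -0.6]
grip_width: 0.0849
gripper_force: 0.0
t 3.1 ee [ 0.5273 -0.1256  0.1295] F [ 1.3  1.3 -0.6] w 0.0849 gf 0.0
joints [-0.53  0.47  0.82  2.04 -0.47  0.82 -1.19]
shift units [ 0.047 -0.057 -2.09 ] turn units [-0.     0.003 -0.019]
```

```bash
python3 -m creep '[{"tx":0.05,"ty":-0.06,"tz":-0.3,"rx":0,"ry":0,"rz":-0.02,"gripper":85},{"tx":0,"ty":0,"tz":-0.5,"rx":0,"ry":0,"rz":0,"gripper":85},{"tx":0,"ty":0,"tz":-0.5,"rx":0,"ry":0,"rz":0,"gripper":85},{"tx":0,"ty":0,"tz":-0.4,"rx":0,"ry":0,"rz":0,"gripper":85},{"tx":0,"ty":0,"tz":-0.2,"rx":0,"ry":0,"rz":0,"gripper":85},{"tx":0,"ty":0,"tz":-0.1,"rx":0,"ry":0,"rz":0,"gripper":85},{"tx":0,"ty":0,"tz":-0.09,"rx":0,"ry":0,"rz":0,"gripper":85},{"tx":0,"ty":0,"tz":0,"rx":0,"ry":0,"rz":0,"gripper":85}]'
python3 - <<'E'
from h import *
from rig import *
togo(*pick(.025))
ims=[]
for n,(x,y) in (('side',(290,270)),('top',(341,224))):
    p=snapshot(n); ims.append(cv2.resize(p['img'][y-60:y+60,x-65:x+65],None,fx=3,fy=3,interpolation=cv2.INTER_CUBIC))
cv2.imwrite('pics/c2.png',np.hstack(ims))
E
```

```text
time_s: 3.9
ee_pos: [0.5296, -0.1272, 0.026]
eef_rot: [-3.129, 0.282, -0.001]
ft_force: [0.6, -0.1, 1.3]
grip_width: 0.0848
gripper_force: 0.0
t 3.9 ee [ 0.5296 -0.1272  0.026 ] F [ 0.6 -0.1  1.3] w 0.0848 gf 0.0
joints [-0.39  0.62  0.65  2.08 -0.63  0.64 -1.05]
shift units [ 0.001 -0.026 -0.021] turn units [-0.001  0.003 -0.032]
```

View pics/c2.png

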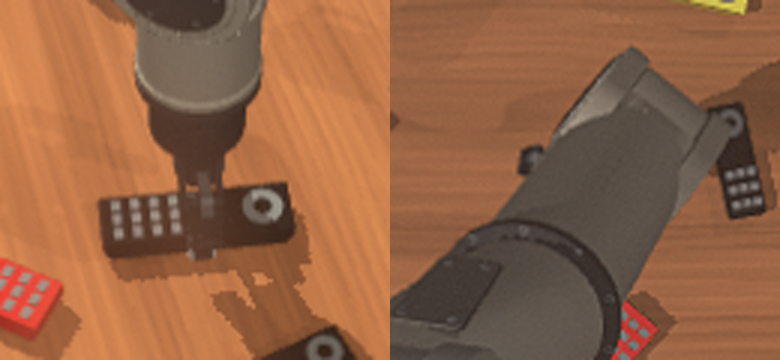

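The side crop shows the fingers straddling the black remote mid-length, with the pad to the right. Now I'll close the gripper.

```bash
python3 -m creep '[{"tx":0,"ty":-0.02,"tz":0,"rx":0,"ry":0,"rz":-0.03,"gripper":40},{"tx":0,"ty":0,"tz":0,"rx":0,"ry":0,"rz":0,"gripper":40},{"tx":0,"ty":0,"tz":0,"rx":0,"ry":0,"rz":0,"gripper":40},{"tx":0,"ty":0,"tz":0,"rx":0,"ry":0,"rz":0,"gripper":40},{"tx":0,"ty":0,"tz":0,"rx":0,"ry":0,"rz":0,"gripper":40},{"tx":0,"ty":0,"tz":0,"rx":0,"ry":0,"rz":0,"gripper":40},{"tx":0,"ty":0,"tz":0,"rx":0,"ry":0,"rz":0,"gripper":40},{"tx":0,"ty":0,"tz":0,"rx":0,"ry":0,"rz":0,"gripper":40}]' 40
python3 -c "
from h import *
togo(*pick(.025))"
```

```text
time_s: 4.8
ee_pos: [0.5296, -0.1283, 0.0263]
eef_rot: [-3.128, 0.29, -0.001]
ft_force: [-2.6, 0.7, 9.4]
grip_width: 0.0473
gripper_force: 40.0
t 4.8 ee [ 0.5296 -0.1283  0.0263] F [-2.6  0.7  9.4] w 0.0473 gf 40.0
joints [-0.39  0.62  0.65  2.08 -0.63  0.64 -1.05]
shift units [ 0.002 -0.003 -0.025] turn units [-0.002  0.004  0.   ]
```

```bash
python3 -m creep '[{"tx":0,"ty":0,"tz":0.2,"rx":0,"ry":0,"rz":0,"gripper":40},{"tx":0,"ty":0,"tz":0.4,"rx":0,"ry":0,"rz":0,"gripper":40},{"tx":0,"ty":0,"tz":0.6,"rx":0,"ry":0,"rz":0,"gripper":40},{"tx":0,"ty":0,"tz":0.7,"rx":0,"ry":0,"rz":0,"gripper":40},{"tx":0,"ty":0,"tz":0.7,"rx":0,"ry":0,"rz":0.1,"gripper":40},{"tx":0,"ty":0,"tz":0.6,"rx":0,"ry":0,"rz":0.2,"gripper":40},{"tx":0,"ty":0,"tz":0.4,"rx":0,"ry":0,"rz":0.2,"gripper":40},{"tx":0,"ty":0,"tz":0.2,"rx":0,"ry":0,"rz":0.2,"gripper":40}]'
python3 - <<'E'
from h import *
R=rz(QD[2])@D
togo([.561,.2125,.22],R)
R1=recessR(QD[2])@D
print('then tilt units',(Ro.from_matrix(R1)*Ro.from_matrix(R).inv()).as_rotvec()/.15, place(0,.08)[0])
E
```

```text
time_s: 5.6
ee_pos: [0.5297, -0.1285, 0.2178]
eef_rot: [-3.139, 0.123, -0.003]
ft_force: [0.1, -0.4, -2.0]
grip_width: 0.0465
gripper_force: 42.9
t 5.6 ee [ 0.5297 -0.1285  0.2178] F [ 0.1 -0.4 -2. ] w 0.0465 gf 42.9
joints [-0.61  0.34  0.9   1.97 -0.32  0.98 -1.2 ]
shift units [0.625 6.82  0.044] turn units [-1.8000e-02  4.0000e-03  1.5189e+01]
then tilt units [2.35182071e+00 1.71188036e+00 7.46052862e-16] [0.58089691 0.18516517 0.13050462]
```

```bash
python3 -m creep '[{"tx":0.04,"ty":0.4,"tz":0.02,"rx":0,"ry":0,"rz":0.95,"gripper":40},{"tx":0.04,"ty":0.4,"tz":0.02,"rx":0,"ry":0,"rz":0.95,"gripper":40},{"tx":0.04,"ty":0.4,"tz":0,"rx":0,"ry":0,"rz":0.95,"gripper":40},{"tx":0.04,"ty":0.4,"tz":0,"rx":0,"ry":0,"rz":0.95,"gripper":40},{"tx":0.04,"ty":0.4,"tz":0,"rx":0,"ry":0,"rz":0.95,"gripper":40},{"tx":0.04,"ty":0.4,"tz":0,"rx":0,"ry":0,"rz":0.95,"gripper":40},{"tx":0.04,"ty":0.4,"tz":0,"rx":0,"ry":0,"rz":0.95,"gripper":40},{"tx":0.04,"ty":0.4,"tz":0,"rx":0,"ry":0,"rz":0.95,"gripper":40}]'
python3 -m creep '[{"tx":0.06,"ty":0.4,"tz":0,"rx":0,"ry":0,"rz":0.95,"gripper":40},{"tx":0.06,"ty":0.4,"tz":0,"rx":0,"ry":0,"rz":0.95,"gripper":40},{"tx":0.06,"ty":0.4,"tz":0,"rx":0,"ry":0,"rz":0.95,"gripper":40},{"tx":0.06,"ty":0.4,"tz":0,"rx":0,"ry":0,"rz":0.95,"gripper":40},{"tx":0.06,"ty":0.4,"tz":0,"rx":0,"ry":0,"rz":0.95,"gripper":40},{"tx":0.06,"ty":0.4,"tz":0,"rx":0,"ry":0,"rz":0.95,"gripper":40},{"tx":0.06,"ty":0.3,"tz":0,"rx":0,"ry":0,"rz":0.95,"gripper":40},{"tx":0.06,"ty":0.2,"tz":0,"rx":0,"ry":0,"rz":0.9,"gripper":40}]'
python3 - <<'E'
from h import *
togo(*place(0,.09)); togo([.561,.2125,.22],rz(QD[2])@D)
E
```

```text
time_s: 6.4
ee_pos: [0.5449, 0.0324, 0.2174]
eef_rot: [-2.705, -1.597, 0.001]
ft_force: [-0.0, 0.1, -2.2]
grip_width: 0.0467
gripper_force: 42.8
time_s: 7.2
ee_pos: [0.5689, 0.1779, 0.2171]
eef_rot: [-1.424, -2.799, 0.001]
ft_force: [0.7, -0.6, -1.3]
grip_width: 0.047
gripper_force: 42.8
t 7.2 ee [0.5689 0.1779 0.2171] F [ 0.7 -0.6 -1.3] w 0.047 gf 42.8
joints [-0.67  0.34  0.32  1.83 -0.12  1.    0.33]
shift units [ 0.289  0.077 -1.551] turn units [ 2.354e+00  1.704e+00 -2.000e-03]
t 7.2 ee [0.5689 0.1779 0.2171] F [ 0.7 -0.6 -1.3] w 0.047 gf 42.8
joints [-0.67  0.34  0.32  1.83 -0.12  1.    0.33]
shift units [-0.158  0.692  0.057] turn units [ 0.002 -0.009 -0.001]
```

```bash
python3 -m creep '[{"tx":0.06,"ty":0.02,"tz":0,"rx":0.47,"ry":0.34,"rz":0,"gripper":40},{"tx":0.06,"ty":0.02,"tz":0,"rx":0.47,"ry":0.34,"rz":0,"gripper":40},{"tx":0.06,"ty":0.02,"tz":0,"rx":0.47,"ry":0.34,"rz":0,"gripper":40},{"tx":0.06,"ty":0.01,"tz":-0.1,"rx":0.47,"ry":0.34,"rz":0,"gripper":40},{"tx":0.05,"ty":0.01,"tz":-0.4,"rx":0.47,"ry":0.34,"rz":0,"gripper":40},{"tx":0,"ty":0,"tz":-0.5,"rx":0,"ry":0,"rz":0,"gripper":40},{"tx":0,"ty":0,"tz":-0.35,"rx":0,"ry":0,"rz":0,"gripper":40},{"tx":0,"ty":0,"tz":-0.2,"rx":0,"ry":0,"rz":0,"gripper":40}]'
python3 - <<'E'
from h import *
from rig import *
import pickle
togo(*place(0,.09))
s=state(); RR=Ro.from_rotvec(s['eef_rot']).as_matrix()
ims=[]
pd={}
for n,(x,y) in (('side',(266,170)),('top',(230,214))):
    p=snapshot(n); pd[n]=p
    r=outline_of('long_remote',p); print(n,[(round(q['confidence'],2),q['extent']) for q in r])
    im=cv2.resize(p['img'],None,fx=5,fy=5,interpolation=cv2.INTER_CUBIC)
    cv2.polylines(im,[np.round((proj(p,world(FACE,QD))+.5)*5).astype(np.int32)],True,(0,255,0),1)
    X=(box(.16,.048,.024)-[0,0,.0263])@(RR@D).T+s['ee_pos']
    cv2.polylines(im,[np.round((proj(p,X)+.5)*5).astype(np.int32)],True,(0,255,255),1)
    ims.append(im[y*5-250:y*5+250,x*5-200:x*5+200])
cv2.imwrite('pics/c3.png',np.hstack(ims))
pickle.dump(pd,open('p3.pkl','wb'))
E
```

```text
time_s: 8.0
ee_pos: [0.583, 0.1807, 0.1384]
eef_rot: [-1.251, -2.437, -0.272]
ft_force: [-0.3, 0.1, -1.3]
grip_width: 0.0469
gripper_force: 42.8
t 8.0 ee [0.583  0.1807 0.1384] F [-0.3  0.1 -1.3] w 0.0469 gf 42.8
joints [-0.35  0.56  0.21  1.74 -0.55  1.13  0.77]
shift units [0.009 0.021 0.023] turn units [ 0.019 -0.02   0.042]
side [(0.89, [181.3, 283.9, 244.9, 323.2]), (0.89, [371.2, 267.3, 401.7, 325.8]), (0.82, [247.3, 140.5, 299.3, 187.9])]
top [(0.93, [348.7, 145.6, 395.9, 167.9]), (0.9, [321.8, 264.5, 364.1, 312.2]), (0.62, [210.9, 192.8, 242.9, 225.1])]
```

View pics/c3.png

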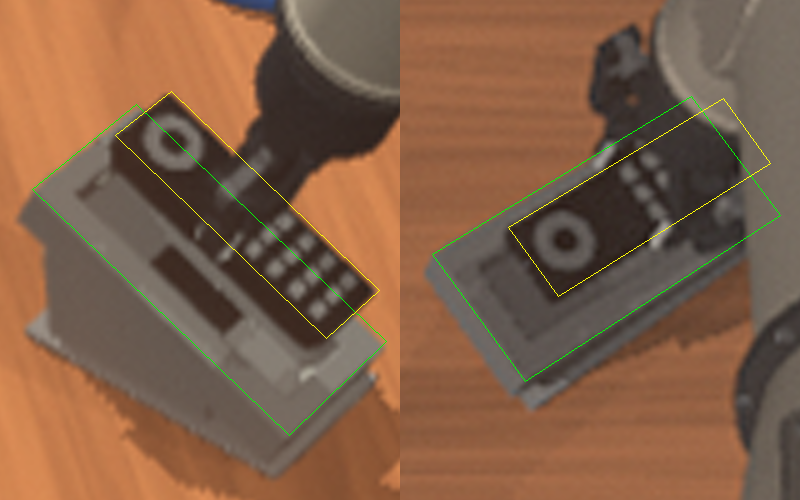

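Side crop: the remote is held tilted above the dock with its pad at the upper end (crop (172,143)). The prediction (yellow) matches to about 1 px. I'll refine the dock pose from image edges in the first, unoccluded pictures.

```bash
python3 - <<'E'
from h import *
import pickle
from scipy.ndimage import map_coordinates
P=[pickle.load(open(n+'0.pkl','rb'))[0] for n in('side','top')]
G=[]
for p in P:
    g=cv2.GaussianBlur(cv2.cvtColor(p['img'],cv2.COLOR_BGR2GRAY).astype(np.float32),(0,0),.8)
    G.append((cv2.Sobel(g,cv2.CV_32F,1,0),cv2.Sobel(g,cv2.CV_32F,0,1)))
def rf(l,w,z): return box(l,w,z)@recessR(0).T+[0,0,.058]
L=[rf(.2,.092,.024),rf(.166,.054,.024)]
def score(q,idx):
    tot=0
    for i in idx:
        p,(gx,gy)=P[i],G[i]
        for X in L:
            c=proj(p,world(X,q))
            for k in range(4):
                a,b=c[k],c[(k+1)%4]; t=np.linspace(.08,.92,40)[:,None]; pts=a+(b-a)*t; n=np.array([-(b-a)[1],(b-a)[0]]); n/=np.linalg.norm(n)
                v=n[0]*map_coordinates(gx,[pts[:,1],pts[:,0]],order=1)+n[1]*map_coordinates(gy,[pts[:,1],pts[:,0]],order=1)
                tot-=np.minimum(np.abs(v),60).mean()
    return tot
for idx in ([0],[1],[0,1]):
    best=min((minimize(score,np.array(QD)+d,args=(idx,),method='Nelder-Mead',options=dict(initial_simplex=np.array(QD)+d+np.vstack([np.zeros(3),np.diag([.003,.003,.03])]))) for d in np.random.default_rng(0).normal(0,1,(12,3))*[.003,.003,.02]),key=lambda r:r.fun)
    print(idx,best.x.round(4),best.fun, score(QD,idx))
E
```

```text
[0] [0.5588 0.2123 2.2029] -400.6388046863016 -383.96366506288234
[1] [0.5605 0.2119 2.2119] -306.1647135178148 -303.9895820301503
[0, 1] [0.5594 0.2121 2.2037] -701.3422178947432 -687.9532470930327
```

```bash
sed -i 's/QD=\[.*/QD=[.5595,.2121,2.2037]/' h.py; python3 - <<'E'
from h import *
togo(*place(0,.060)); togo(*place(0,.0405))
print(recessR(QD[2]).round(3))
E
```

```text
t 8.2 ee [0.584  0.1813 0.1411] F [-0.1  0.  -1.2] w 0.0467 gf 42.8
joints [-0.35  0.56  0.21  1.74 -0.55  1.13  0.77]
shift units [-0.19   0.208 -0.574] turn units [0.013 0.    0.064]
t 8.2 ee [0.584  0.1813 0.1411] F [-0.1  0.  -1.2] w 0.0467 gf 42.8
joints [-0.35  0.56  0.21  1.74 -0.55  1.13  0.77]
shift units [-0.288  0.341 -0.928] turn units [0.013 0.    0.064]
[[-0.536 -0.806  0.25 ]
 [ 0.731 -0.591 -0.341]
 [ 0.423  0.     0.906]]
```

```bash
python3 -m creep '[{"tx":-0.06,"ty":0.07,"tz":-0.19,"rx":0.01,"ry":0,"rz":0.06,"gripper":40},{"tx":-0.06,"ty":0.07,"tz":-0.19,"rx":0,"ry":0,"rz":0,"gripper":40},{"tx":-0.07,"ty":0.07,"tz":-0.19,"rx":0,"ry":0,"rz":0,"gripper":40},{"tx":-0.03,"ty":0.03,"tz":-0.09,"rx":0,"ry":0,"rz":0,"gripper":40},{"tx":-0.03,"ty":0.03,"tz":-0.09,"rx":0,"ry":0,"rz":0,"gripper":40},{"tx":-0.02,"ty":0.04,"tz":-0.09,"rx":0,"ry":0,"rz":0,"gripper":40},{"tx":-0.02,"ty":0.03,"tz":-0.08,"rx":0,"ry":0,"rz":0,"gripper":40},{"tx":0,"ty":0,"tz":0,"rx":0,"ry":0,"rz":0,"gripper":40}]'
cat > look.py <<'E'
from h import *
from rig import *
import sys
ims=[]
for n,(x,y) in (('side',(266,170)),('top',(230,214))):
    p=snapshot(n)
    im=cv2.resize(p['img'],None,fx=5,fy=5,interpolation=cv2.INTER_CUBIC)
    for z in (.024,.034): 
        X=box(.16,.048,z)@recessR(0).T+[0,0,.058]
        cv2.polylines(im,[np.round((proj(p,world(X,QD))+.5)*5).astype(np.int32)],True,(0,255,0) if z<.03 else (0,255,255),1)
    ims.append(im[y*5-250:y*5+250,x*5-200:x*5+200])
cv2.imwrite(sys.argv[1],np.hstack(ims))
E
python3 -c "
from h import *
togo(*place(0,.0405))"; python3 look.py pics/c4.png
```

```text
time_s: 9.0
ee_pos: [0.5694, 0.1976, 0.0939]
eef_rot: [-1.24, -2.442, -0.273]
ft_force: [0.0, -1.2, -1.0]
grip_width: 0.0464
gripper_force: 43.0
t 9.0 ee [0.5694 0.1976 0.0939] F [ 0.  -1.2 -1. ] w 0.0464 gf 43.0
joints [-0.36  0.6   0.18  1.79 -0.59  1.04  0.8 ]
shift units [0.005 0.014 0.017] turn units [ 0.006 -0.006  0.012]
```

View pics/c4.png

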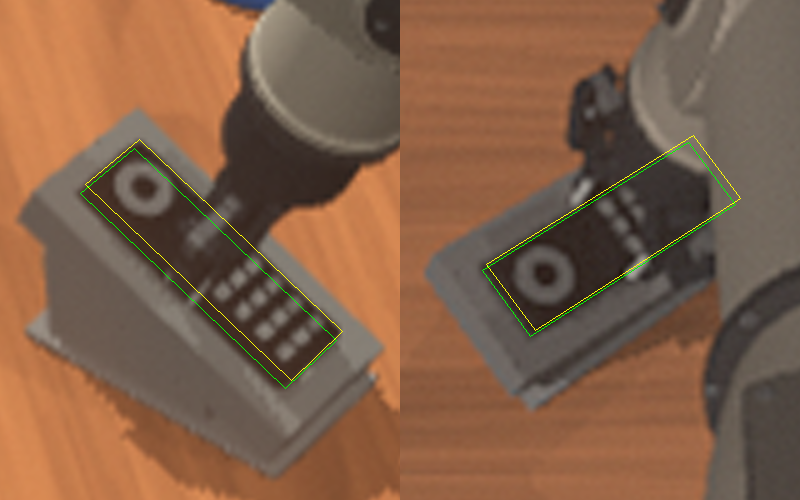

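Side crop: the remote sits in the mouth on the predicted outline, with no contact force. Next I release it and back off along the recess normal.

```bash
python3 -m creep '[{"tx":0,"ty":0,"tz":0,"rx":0,"ry":0,"rz":0,"gripper":70},{"tx":0,"ty":0,"tz":0,"rx":0,"ry":0,"rz":0,"gripper":70},{"tx":0,"ty":0,"tz":0,"rx":0,"ry":0,"rz":0,"gripper":70},{"tx":0,"ty":0,"tz":0,"rx":0,"ry":0,"rz":0,"gripper":70},{"tx":0.1,"ty":-0.13,"tz":0.36,"rx":0,"ry":0,"rz":0,"gripper":70},{"tx":0.12,"ty":-0.17,"tz":0.45,"rx":0,"ry":0,"rz":0,"gripper":70},{"tx":0.12,"ty":-0.17,"tz":0.45,"rx":0,"ry":0,"rz":0,"gripper":0},{"tx":0.1,"ty":-0.13,"tz":0.36,"rx":0,"ry":0,"rz":0,"gripper":0}]'
python3 - <<'E'
from h import *
togo(*place(.06,.075)); togo(*place(.06,.052))
E
python3 look.py pics/c5.png
```

```text
time_s: 9.9
ee_pos: [0.5919, 0.1671, 0.1767]
eef_rot: [-1.241, -2.443, -0.274]
ft_force: [-0.5, 0.2, -0.2]
grip_width: 0.042
gripper_force: 0.0
t 9.9 ee [0.5919 0.1671 0.1767] F [-0.5  0.2 -0.2] w 0.042 gf 0.0
joints [-0.34  0.53  0.22  1.7  -0.53  1.2   0.76]
shift units [-0.917  1.266 -0.507] turn units [0.004 0.001 0.013]
t 9.9 ee [0.5919 0.1671 0.1767] F [-0.5  0.2 -0.2] w 0.042 gf 0.0
joints [-0.34  0.53  0.22  1.7  -0.53  1.2   0.76]
shift units [-1.032  1.423 -0.924] turn units [0.004 0.001 0.013]
```

View pics/c5.png

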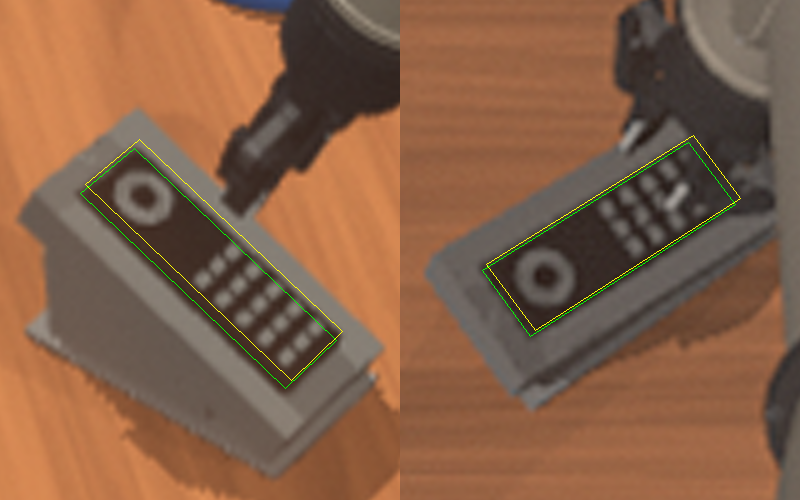

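Crops: the remote sits centred in the recess, hanging on the catches with the pad at the upper end, and the gripper is clear. Now I'll move the closed fingers over the head end.

```bash
python3 -m creep '[{"tx":-0.15,"ty":0.2,"tz":-0.1,"rx":0,"ry":0,"rz":0,"gripper":0},{"tx":-0.15,"ty":0.2,"tz":-0.1,"rx":0,"ry":0,"rz":0,"gripper":0},{"tx":-0.15,"ty":0.2,"tz":-0.1,"rx":0,"ry":0,"rz":0,"gripper":0},{"tx":-0.15,"ty":0.2,"tz":-0.1,"rx":0,"ry":0,"rz":0,"gripper":0},{"tx":-0.15,"ty":0.2,"tz":-0.1,"rx":0,"ry":0,"rz":0,"gripper":0},{"tx":-0.15,"ty":0.2,"tz":-0.05,"rx":0,"ry":0,"rz":0,"gripper":0},{"tx":-0.04,"ty":0.1,"tz":-0.05,"rx":0,"ry":0,"rz":0,"gripper":0},{"tx":0,"ty":0,"tz":0,"rx":0,"ry":0,"rz":0,"gripper":0}]'
python3 - <<'E'
from h import *
togo(*place(.06,.050))
E
```

```text
time_s: 10.8
ee_pos: [0.5439, 0.2336, 0.1451]
eef_rot: [-1.238, -2.443, -0.273]
ft_force: [-0.0, -0.8, -0.6]
grip_width: -0.0003
gripper_force: 0.0
t 10.8 ee [0.5439 0.2336 0.1451] F [-0.  -0.8 -0.6] w -0.0003 gf 0.0
joints [-0.43  0.51  0.18  1.81 -0.57  1.08  0.7 ]
shift units [-0.081  0.106 -0.329] turn units [ 0.003 -0.007  0.002]
```

```bash
python3 -m creep '[{"tx":-0.03,"ty":0.04,"tz":-0.13,"rx":0,"ry":0,"rz":0,"gripper":0},{"tx":-0.03,"ty":0.04,"tz":-0.12,"rx":0,"ry":0,"rz":0,"gripper":0},{"tx":-0.02,"ty":0.03,"tz":-0.08,"rx":0,"ry":0,"rz":0,"gripper":0},{"tx":-0.01,"ty":0.014,"tz":-0.036,"rx":0,"ry":0,"rz":0,"gripper":0},{"tx":-0.01,"ty":0.014,"tz":-0.036,"rx":0,"ry":0,"rz":0,"gripper":0},{"tx":0,"ty":0,"tz":0,"rx":0,"ry":0,"rz":0,"gripper":0},{"tx":0,"ty":0,"tz":0,"rx":0,"ry":0,"rz":0,"gripper":0},{"tx":0,"ty":0,"tz":0,"rx":0,"ry":0,"rz":0,"gripper":0}]'
cat >> h.py <<'E'
def rec():
    from rig import state
    s=state(); R=recessR(QD[2]); print('TCP in recess mm',np.round(R.T@(s['ee_pos']-[QD[0],QD[1],.058])*1e3,1),'F recess',np.round(R.T@s['ft_force'],1))
E
python3 -c "
from h import *
rec()"
```

```text
time_s: 11.6
ee_pos: [0.5396, 0.2395, 0.1254]
eef_rot: [-1.24, -2.443, -0.274]
ft_force: [0.9, -0.3, 0.3]
grip_width: -0.0
gripper_force: 0.0
TCP in recess mm [59.2 -0.2 46.7] F recess [-0.6 -0.6  0.6]
```

Not in contact yet, so I'll continue in 1.5 mm steps.

```bash
python3 -m creep '[{"tx":-0.008,"ty":0.01,"tz":-0.027,"rx":0,"ry":0,"rz":0,"gripper":0},{"tx":-0.008,"ty":0.01,"tz":-0.027,"rx":0,"ry":0,"rz":0,"gripper":0},{"tx":-0.008,"ty":0.01,"tz":-0.027,"rx":0,"ry":0,"rz":0,"gripper":0},{"tx":0,"ty":0,"tz":0,"rx":0,"ry":0,"rz":0,"gripper":0},{"tx":0,"ty":0,"tz":0,"rx":0,"ry":0,"rz":0,"gripper":0},{"tx":0,"ty":0,"tz":0,"rx":0,"ry":0,"rz":0,"gripper":0},{"tx":0,"ty":0,"tz":0,"rx":0,"ry":0,"rz":0,"gripper":0},{"tx":0,"ty":0,"tz":0,"rx":0,"ry":0,"rz":0,"gripper":0}]'
python3 -c "
from h import *
rec()"
```

```text
time_s: 12.4
ee_pos: [0.538, 0.2411, 0.1211]
eef_rot: [-1.24, -2.442, -0.273]
ft_force: [0.3, 0.5, -0.9]
grip_width: -0.0002
gripper_force: 0.0
TCP in recess mm [59.4  0.1 41.9] F recess [-0.2 -0.5 -0.9]
```

```bash
python3 -m creep '[{"tx":-0.008,"ty":0.01,"tz":-0.027,"rx":0,"ry":0,"rz":0,"gripper":0},{"tx":0,"ty":0,"tz":0,"rx":0,"ry":0,"rz":0,"gripper":0},{"tx":-0.008,"ty":0.01,"tz":-0.027,"rx":0,"ry":0,"rz":0,"gripper":0},{"tx":0,"ty":0,"tz":0,"rx":0,"ry":0,"rz":0,"gripper":0},{"tx":0,"ty":0,"tz":0,"rx":0,"ry":0,"rz":0,"gripper":0},{"tx":0,"ty":0,"tz":0,"rx":0,"ry":0,"rz":0,"gripper":0},{"tx":0,"ty":0,"tz":0,"rx":0,"ry":0,"rz":0,"gripper":0},{"tx":0,"ty":0,"tz":0,"rx":0,"ry":0,"rz":0,"gripper":0}]'
python3 -c "
from h import *
rec()"; python3 look.py pics/c6.png
```

```text
time_s: 13.2
ee_pos: [0.5377, 0.2419, 0.1191]
eef_rot: [-1.24, -2.443, -0.275]
ft_force: [-0.0, -4.0, 11.3]
grip_width: 0.0002
gripper_force: 5.8
TCP in recess mm [59.3 -0.1 39.8] F recess [ 1.9  2.4 11.6]
```

View pics/c6.png

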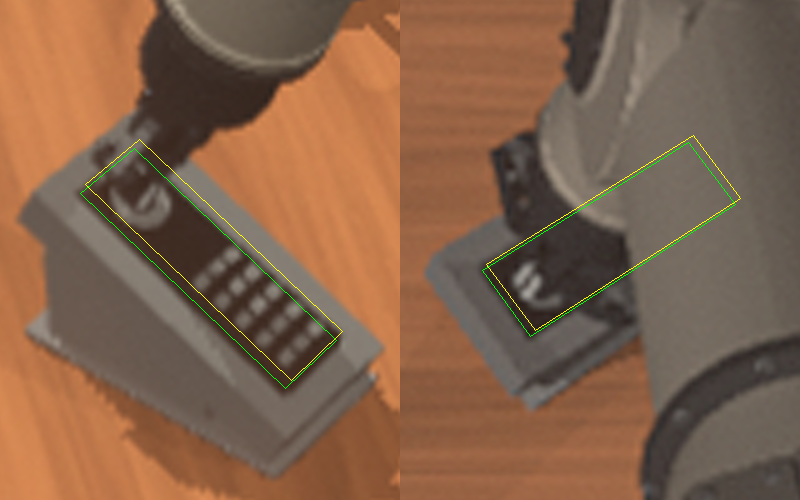

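The side crop shows the fingers on the ring pad at (140,195), with 11.6 N of contact. I'll press on in 1 mm steps.

```bash
python3 -m creep '[{"tx":-0.005,"ty":0.007,"tz":-0.018,"rx":0,"ry":0,"rz":0,"gripper":0},{"tx":0,"ty":0,"tz":0,"rx":0,"ry":0,"rz":0,"gripper":0},{"tx":0,"ty":0,"tz":0,"rx":0,"ry":0,"rz":0,"gripper":0},{"tx":0,"ty":0,"tz":0,"rx":0,"ry":0,"rz":0,"gripper":0},{"tx":0,"ty":0,"tz":0,"rx":0,"ry":0,"rz":0,"gripper":0},{"tx":0,"ty":0,"tz":0,"rx":0,"ry":0,"rz":0,"gripper":0},{"tx":0,"ty":0,"tz":0,"rx":0,"ry":0,"rz":0,"gripper":0},{"tx":0,"ty":0,"tz":0,"rx":0,"ry":0,"rz":0,"gripper":0}]'
python3 -c "
from h import *
rec()"
python3 -m creep '[{"tx":-0.005,"ty":0.007,"tz":-0.018,"rx":0,"ry":0,"rz":0,"gripper":0},{"tx":0,"ty":0,"tz":0,"rx":0,"ry":0,"rz":0,"gripper":0},{"tx":0,"ty":0,"tz":0,"rx":0,"ry":0,"rz":0,"gripper":0},{"tx":0,"ty":0,"tz":0,"rx":0,"ry":0,"rz":0,"gripper":0},{"tx":0,"ty":0,"tz":0,"rx":0,"ry":0,"rz":0,"gripper":0},{"tx":0,"ty":0,"tz":0,"rx":0,"ry":0,"rz":0,"gripper":0},{"tx":0,"ty":0,"tz":0,"rx":0,"ry":0,"rz":0,"gripper":0},{"tx":0,"ty":0,"tz":0,"rx":0,"ry":0,"rz":0,"gripper":0}]'
python3 -c "
from h import *
rec()"
```

```text
time_s: 14.1
ee_pos: [0.5378, 0.242, 0.119]
eef_rot: [-1.241, -2.443, -0.275]
ft_force: [-2.1, -6.8, 21.7]
grip_width: -0.0003
gripper_force: 11.0
TCP in recess mm [59.2 -0.2 39.6] F recess [ 5.3  5.7 21.5]
time_s: 14.9
ee_pos: [0.5378, 0.242, 0.1188]
eef_rot: [-1.241, -2.443, -0.276]
ft_force: [-4.5, -12.0, 33.1]
grip_width: 0.0
gripper_force: 16.5
TCP in recess mm [59.2 -0.2 39.5] F recess [ 7.6 10.7 33. ]
```

The stop is rigid at 33 N with the tip at z≈25.5 mm, which is flush plus the 1 mm pad, so the head end is home. I'll back off and go to the tail end.

```bash
python3 -m creep '[{"tx":0.045,"ty":-0.06,"tz":0.16,"rx":0,"ry":0,"rz":0,"gripper":0},{"tx":0.045,"ty":-0.06,"tz":0.16,"rx":0,"ry":0,"rz":0,"gripper":0},{"tx":0.214,"ty":-0.292,"tz":-0.169,"rx":0,"ry":0,"rz":0,"gripper":0},{"tx":0.214,"ty":-0.292,"tz":-0.169,"rx":0,"ry":0,"rz":0,"gripper":0},{"tx":0.214,"ty":-0.292,"tz":-0.169,"rx":0,"ry":0,"rz":0,"gripper":0},{"tx":0.214,"ty":-0.292,"tz":-0.169,"rx":0,"ry":0,"rz":0,"gripper":0},{"tx":0.214,"ty":-0.292,"tz":-0.169,"rx":0,"ry":0,"rz":0,"gripper":0},{"tx":0.214,"ty":-0.292,"tz":-0.169,"rx":0,"ry":0,"rz":0,"gripper":0}]'
python3 -m creep '[{"tx":0,"ty":0,"tz":0,"rx":0,"ry":0,"rz":0,"gripper":0},{"tx":-0.01,"ty":0.014,"tz":-0.036,"rx":0,"ry":0,"rz":0,"gripper":0},{"tx":-0.01,"ty":0.014,"tz":-0.036,"rx":0,"ry":0,"rz":0,"gripper":0},{"tx":0,"ty":0,"tz":0,"rx":0,"ry":0,"rz":0,"gripper":0},{"tx":0,"ty":0,"tz":0,"rx":0,"ry":0,"rz":0,"gripper":0},{"tx":0,"ty":0,"tz":0,"rx":0,"ry":0,"rz":0,"gripper":0},{"tx":0,"ty":0,"tz":0,"rx":0,"ry":0,"rz":0,"gripper":0},{"tx":0,"ty":0,"tz":0,"rx":0,"ry":0,"rz":0,"gripper":0}]'
python3 -c "
from h import *
rec()"; python3 look.py pics/c7.png
```

```text
time_s: 15.7
ee_pos: [0.6064, 0.1476, 0.0808]
eef_rot: [-1.241, -2.442, -0.273]
ft_force: [0.0, -0.7, -0.2]
grip_width: 0.0005
gripper_force: 0.0
time_s: 16.5
ee_pos: [0.6046, 0.1507, 0.0785]
eef_rot: [-1.24, -2.443, -0.274]
ft_force: [-0.3, 1.2, -0.1]
grip_width: -0.0001
gripper_force: 0.0
TCP in recess mm [-60.4  -0.1  50.8] F recess [ 1.  -0.4 -0.6]
```

View pics/c7.png

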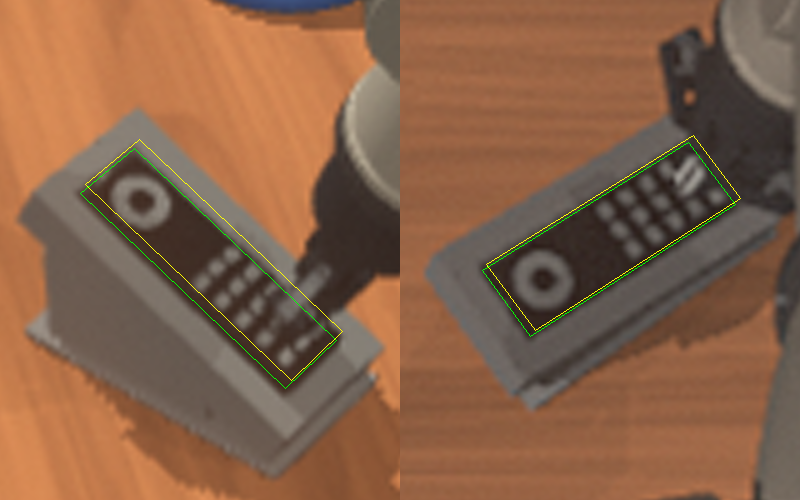

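The ring has moved from (142,196) to (140,201) towards the flush (green) outline, so the head is down. Next I'll press the tail.

```bash
python3 -m creep '[{"tx":-0.01,"ty":0.014,"tz":-0.036,"rx":0,"ry":0,"rz":0,"gripper":0},{"tx":-0.01,"ty":0.014,"tz":-0.036,"rx":0,"ry":0,"rz":0,"gripper":0},{"tx":0,"ty":0,"tz":0,"rx":0,"ry":0,"rz":0,"gripper":0},{"tx":-0.01,"ty":0.014,"tz":-0.036,"rx":0,"ry":0,"rz":0,"gripper":0},{"tx":0,"ty":0,"tz":0,"rx":0,"ry":0,"rz":0,"gripper":0},{"tx":0,"ty":0,"tz":0,"rx":0,"ry":0,"rz":0,"gripper":0},{"tx":0,"ty":0,"tz":0,"rx":0,"ry":0,"rz":0,"gripper":0},{"tx":0,"ty":0,"tz":0,"rx":0,"ry":0,"rz":0,"gripper":0}]'
python3 -c "
from h import *
rec()"
```

```text
time_s: 17.4
ee_pos: [0.6031, 0.1527, 0.073]
eef_rot: [-1.24, -2.442, -0.274]
ft_force: [1.2, 0.6, 2.1]
grip_width: -0.0002
gripper_force: 1.0
TCP in recess mm [-60.5  -0.1  44.7] F recess [ 0.6 -1.3  2. ]
```

```bash
python3 -m creep '[{"tx":-0.008,"ty":0.01,"tz":-0.027,"rx":0,"ry":0,"rz":0,"gripper":0},{"tx":0,"ty":0,"tz":0,"rx":0,"ry":0,"rz":0,"gripper":0},{"tx":-0.008,"ty":0.01,"tz":-0.027,"rx":0,"ry":0,"rz":0,"gripper":0},{"tx":0,"ty":0,"tz":0,"rx":0,"ry":0,"rz":0,"gripper":0},{"tx":0,"ty":0,"tz":0,"rx":0,"ry":0,"rz":0,"gripper":0},{"tx":0,"ty":0,"tz":0,"rx":0,"ry":0,"rz":0,"gripper":0},{"tx":0,"ty":0,"tz":0,"rx":0,"ry":0,"rz":0,"gripper":0},{"tx":0,"ty":0,"tz":0,"rx":0,"ry":0,"rz":0,"gripper":0}]'
python3 -c "
from h import *
rec()"
```

```text
time_s: 18.2
ee_pos: [0.6022, 0.1538, 0.0702]
eef_rot: [-1.24, -2.442, -0.273]
ft_force: [-0.4, 0.3, -0.7]
grip_width: 0.0001
gripper_force: 0.0
TCP in recess mm [-60.3   0.1  41.6] F recess [ 0.1  0.2 -0.8]
```

Contact came at 44.7 mm, then the end snapped through. I'll follow it down to the stop.

```bash
python3 -m creep '[{"tx":-0.008,"ty":0.01,"tz":-0.027,"rx":0,"ry":0,"rz":0,"gripper":0},{"tx":0,"ty":0,"tz":0,"rx":0,"ry":0,"rz":0,"gripper":0},{"tx":-0.008,"ty":0.01,"tz":-0.027,"rx":0,"ry":0,"rz":0,"gripper":0},{"tx":0,"ty":0,"tz":0,"rx":0,"ry":0,"rz":0,"gripper":0},{"tx":0,"ty":0,"tz":0,"rx":0,"ry":0,"rz":0,"gripper":0},{"tx":0,"ty":0,"tz":0,"rx":0,"ry":0,"rz":0,"gripper":0},{"tx":0,"ty":0,"tz":0,"rx":0,"ry":0,"rz":0,"gripper":0},{"tx":0,"ty":0,"tz":0,"rx":0,"ry":0,"rz":0,"gripper":0}]'
python3 -c "
from h import *
rec()"
```

```text
time_s: 19.0
ee_pos: [0.6017, 0.1545, 0.0677]
eef_rot: [-1.24, -2.443, -0.274]
ft_force: [-0.2, -1.8, 5.2]
grip_width: -0.0001
gripper_force: 2.9
TCP in recess mm [-60.6   0.   39. ] F recess [1.  1.3 5.3]
```

```bash
python3 -m creep '[{"tx":-0.008,"ty":0.01,"tz":-0.027,"rx":0,"ry":0,"rz":0,"gripper":0},{"tx":0,"ty":0,"tz":0,"rx":0,"ry":0,"rz":0,"gripper":0},{"tx":0,"ty":0,"tz":0,"rx":0,"ry":0,"rz":0,"gripper":0},{"tx":0,"ty":0,"tz":0,"rx":0,"ry":0,"rz":0,"gripper":0},{"tx":0,"ty":0,"tz":0,"rx":0,"ry":0,"rz":0,"gripper":0},{"tx":0,"ty":0,"tz":0,"rx":0,"ry":0,"rz":0,"gripper":0},{"tx":0,"ty":0,"tz":0,"rx":0,"ry":0,"rz":0,"gripper":0},{"tx":0,"ty":0,"tz":0,"rx":0,"ry":0,"rz":0,"gripper":0}]'
python3 -c "
from h import *
rec()"
python3 -m creep '[{"tx":0.045,"ty":-0.06,"tz":0.16,"rx":0,"ry":0,"rz":0,"gripper":0},{"tx":0.045,"ty":-0.06,"tz":0.16,"rx":0,"ry":0,"rz":0,"gripper":0},{"tx":-0.214,"ty":0.292,"tz":0.169,"rx":0,"ry":0,"rz":0,"gripper":0},{"tx":-0.214,"ty":0.292,"tz":0.169,"rx":0,"ry":0,"rz":0,"gripper":0},{"tx":-0.214,"ty":0.292,"tz":0.169,"rx":0,"ry":0,"rz":0,"gripper":0},{"tx":-0.214,"ty":0.292,"tz":0.169,"rx":0,"ry":0,"rz":0,"gripper":0},{"tx":-0.214,"ty":0.292,"tz":0.169,"rx":0,"ry":0,"rz":0,"gripper":0},{"tx":-0.214,"ty":0.292,"tz":0.169,"rx":0,"ry":0,"rz":0,"gripper":0}]'
python3 -m creep '[{"tx":-0.02,"ty":0.028,"tz":-0.07,"rx":0,"ry":0,"rz":0,"gripper":0},{"tx":-0.02,"ty":0.028,"tz":-0.07,"rx":0,"ry":0,"rz":0,"gripper":0},{"tx":-0.01,"ty":0.014,"tz":-0.036,"rx":0,"ry":0,"rz":0,"gripper":0},{"tx":0,"ty":0,"tz":0,"rx":0,"ry":0,"rz":0,"gripper":0},{"tx":0,"ty":0,"tz":0,"rx":0,"ry":0,"rz":0,"gripper":0},{"tx":0,"ty":0,"tz":0,"rx":0,"ry":0,"rz":0,"gripper":0},{"tx":0,"ty":0,"tz":0,"rx":0,"ry":0,"rz":0,"gripper":0},{"tx":0,"ty":0,"tz":0,"rx":0,"ry":0,"rz":0,"gripper":0}]'
python3 -c "
from h import *
rec()"
```

```text
time_s: 19.8
ee_pos: [0.6017, 0.1546, 0.0676]
eef_rot: [-1.241, -2.443, -0.275]
ft_force: [-1.5, -7.3, 21.9]
grip_width: -0.0003
gripper_force: 10.8
TCP in recess mm [-60.6  -0.   38.9] F recess [ 4.7  5.6 21.9]
time_s: 20.6
ee_pos: [0.5403, 0.2383, 0.1337]
eef_rot: [-1.239, -2.443, -0.274]
ft_force: [-0.1, -0.5, -0.6]
grip_width: -0.0
gripper_force: 0.0
time_s: 21.4
ee_pos: [0.539, 0.2402, 0.1241]
eef_rot: [-1.24, -2.442, -0.274]
ft_force: [-0.1, -0.8, -0.2]
grip_width: 0.0001
gripper_force: 0.0
TCP in recess mm [59.4 -0.1 45.2] F recess [-0.7  0.6  0. ]
```

The tail is solid at 38.9 mm under 22 N. I'll press the head again, 6 mm to contact and then a little more.

```bash
python3 -m creep '[{"tx":-0.01,"ty":0.014,"tz":-0.036,"rx":0,"ry":0,"rz":0,"gripper":0},{"tx":0,"ty":0,"tz":0,"rx":0,"ry":0,"rz":0,"gripper":0},{"tx":-0.01,"ty":0.014,"tz":-0.036,"rx":0,"ry":0,"rz":0,"gripper":0},{"tx":0,"ty":0,"tz":0,"rx":0,"ry":0,"rz":0,"gripper":0},{"tx":-0.008,"ty":0.01,"tz":-0.027,"rx":0,"ry":0,"rz":0,"gripper":0},{"tx":0,"ty":0,"tz":0,"rx":0,"ry":0,"rz":0,"gripper":0},{"tx":0,"ty":0,"tz":0,"rx":0,"ry":0,"rz":0,"gripper":0},{"tx":0,"ty":0,"tz":0,"rx":0,"ry":0,"rz":0,"gripper":0}]'
python3 -c "
from h import *
rec()"
```

```text
time_s: 22.2
ee_pos: [0.5375, 0.2422, 0.1192]
eef_rot: [-1.24, -2.442, -0.274]
ft_force: [-0.1, 0.1, -0.1]
grip_width: 0.0002
gripper_force: 0.0
TCP in recess mm [59.6 -0.1 39.7] F recess [ 0.1  0.  -0.2]
```

```bash
python3 -m creep '[{"tx":-0.008,"ty":0.01,"tz":-0.027,"rx":0,"ry":0,"rz":0,"gripper":0},{"tx":0,"ty":0,"tz":0,"rx":0,"ry":0,"rz":0,"gripper":0},{"tx":-0.005,"ty":0.007,"tz":-0.018,"rx":0,"ry":0,"rz":0,"gripper":0},{"tx":0,"ty":0,"tz":0,"rx":0,"ry":0,"rz":0,"gripper":0},{"tx":0,"ty":0,"tz":0,"rx":0,"ry":0,"rz":0,"gripper":0},{"tx":0,"ty":0,"tz":0,"rx":0,"ry":0,"rz":0,"gripper":0},{"tx":0,"ty":0,"tz":0,"rx":0,"ry":0,"rz":0,"gripper":0},{"tx":0,"ty":0,"tz":0,"rx":0,"ry":0,"rz":0,"gripper":0}]'
python3 -c "
from h import *
rec()"
python3 -m creep '[{"tx":0.045,"ty":-0.06,"tz":0.16,"rx":0,"ry":0,"rz":0,"gripper":0},{"tx":0.1,"ty":-0.13,"tz":0.36,"rx":0,"ry":0,"rz":0,"gripper":0},{"tx":0.1,"ty":-0.13,"tz":0.4,"rx":0,"ry":0,"rz":0,"gripper":0},{"tx":0,"ty":-0.3,"tz":0.5,"rx":0,"ry":0,"rz":0,"gripper":0},{"tx":0,"ty":-0.6,"tz":0.4,"rx":0,"ry":0,"rz":0,"gripper":0},{"tx":0,"ty":-0.6,"tz":0.3,"rx":0,"ry":0,"rz":0,"gripper":0},{"tx":0,"ty":-0.6,"tz":0.2,"rx":0,"ry":0,"rz":0,"gripper":0},{"tx":0,"ty":-0.4,"tz":0,"rx":0,"ry":0,"rz":0,"gripper":0}]'
python3 look.py pics/c8.png
```

```text
time_s: 23.0
ee_pos: [0.5375, 0.2425, 0.1184]
eef_rot: [-1.241, -2.443, -0.275]
ft_force: [-3.4, -8.7, 20.8]
grip_width: -0.0001
gripper_force: 10.6
TCP in recess mm [59.5 -0.2 38.8] F recess [ 4.2  7.9 20.9]
time_s: 23.8
ee_pos: [0.5498, 0.0998, 0.2344]
eef_rot: [-1.243, -2.443, -0.276]
ft_force: [0.5, -0.9, 0.2]
grip_width: -0.0001
gripper_force: 0.0
```

View pics/c8.png

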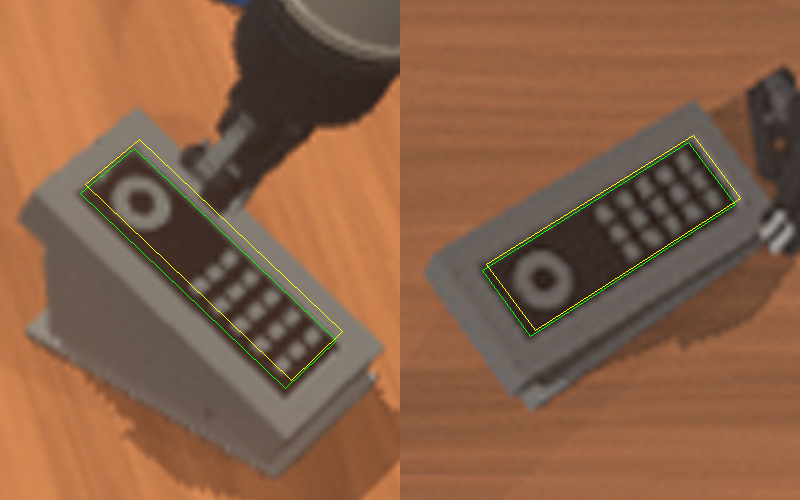

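Both ends stopped at the same height, 38.8 and 38.9 mm (tip at 24.8 mm, flush plus the buttons), and the remote fills the green flush outline. The gripper is clear, so I'll hand the job in.

```bash
python3 -c "
from rig import *
print(finish_job())"
```

```text
the job is handed in; nothing more can be done
None
```

The long remote lies in the dock, face up with its round pad at the top of the slope, both ends pressed to a solid stop at flush height and released; I handed the job in at about 24 s, but `finish_job()` returned no verdict.

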